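Lock the vegetable slicer

ROBOT

A 6-joint arm with a two-finger parallel gripper is mounted at the origin on the work surface. World frame = base frame: x ahead of the robot, y to its left, z up, the work surface at z = 0. Lengths are in m, angles in rad, forces in N, time in s.
With the tool pointing down it reaches from about 0.35 to 1 m from the base axis. Payload 7.1 kg.
Tool frame: the origin (TCP) lies on the mounting face of the last link; the fingertips stand 173 mm ahead of it and the grasp point (between the pads) lies 155 mm ahead of it; z points along the fingers, y is the line along which they close (so a half turn about z gives the same grasp; the last joint's range is limited). The gripper opens to 85 mm and grips with 20 to 120 N. Pads are 22 mm wide; open, the fingers measure 114 mm over their backs; the gripper's body (76 mm by 85 mm) begins 54 mm behind the grasp point. The pads swing forward as they close: fully open they stand 13 mm farther back than shut.
Start: joints at [1.132, 0.423, 1.63, -0, 1.089, -0.019], TCP at [0.255, 0.571, 0.405] pointing down, gripper open.
Joint ranges: [-3, 3], [-0.9, 2.11], [0.09, 2.58], [-1.31, 4.45], [0.11, 2.69], [-2.54, 2.54]. Speed limits (rad/s): [2.39, 2.39, 3.01, 3.14, 3.14, 3.14].

INTERFACE

Orientations are given as a 3x3 rotation matrix whose columns are the frame's x, y, z axes.
In Python, from cell import bot gives the robot as it stands.
- The arm moves only by the shell command python3 -m handwheel 'ROWS' [FORCE]. ROWS is JSON, a list that holds one entry, the list of rows, each a list of 7 numbers: the shift along the tool's x, y, z each as a share of 80 mm, from -1 to 1, then the turn, a rotation vector about the tool's x, y, z each as a share of pi/2 rad, from -1 to 1, then the gripper command: -1 is shut, 1 is fully open, values between are in proportion. A call has 1 to 10 rows; each row is the pose to reach, as a shift and turn from the pose commanded when the call began, along the tool's axes at that moment; what a row does not reach only later rows make up. A row lasts 1/12 s, in which the tool goes at most 41.7 mm and 7.16 degrees, less where a joint would pass 70% of its speed; a pose out of reach is approached as far as the arm can. A call with a number of a shift or a turn outside -1 to 1 is refused whole. A call with a gripper value outside its range is refused whole. The fingers move at their own pace and stop on an object; FORCE is the grip in N (left out, the last holds). Time passes only in rows, so rows that repeat a pose let the fingers close. It gives the time, the measured TCP pose, the force, the opening and the grip force at its end, in the units of the state.
- bot.state(): the state, without advancing time (a new reading comes with each control period).
- bot.capture(name): name is "side" or "top" or "wrist"; returns the picture (480x640x3 uint8, red, green, blue); there is no depth.
- bot.calibration(name): a dict with "mtx" (3x3 intrinsics, pixels), "cam_to_world" (4x4, takes a point from camera to world coordinates). Camera axes: x right, y down, z forward; pixel columns grow to the right and rows downward; lengths in m; the calibration is good to about 2 mm. A picture is of the moment at which its call begins: read the wrist's pose just before it. calibration takes no time and is no camera call; for the wrist camera it gives the pose at the moment of the call.
- bot.close_job(): hands the job in; it is judged then, once.
Trained networks look in the newest picture that a camera, given by its name, has taken for a name from the list of things; names that differ only in an ending like _2 or _b are one class to them, and where a whole thing is asked for, a point or a joint stands for the part that bears it (a point fixed in the world has none). Each returns a list of dicts, best first, with "confidence" (0 to 1); they miss things now and then, are a little off and sometimes report something else, mostly with a low value. They report only what shows in the picture. A call takes as long as a camera call.
- bot.boxes_of(camera, label): "pixel" ([row, column] in pixels, amid what is visible of it).
The state is a dict: "time_s": time; "joint_positions": joint angles; "qd": joint speeds; "tau": joint torques, N m; "tcp_pos": TCP position; "tcp_rot": TCP orientation; "wrist_force": force on the tool from outside, world axes, zero at the start; "ft_torque": the same for the moment, N m; "width": opening from 0.0 (shut) to 1.0 (fully open); "grasp_force": force on a finger pad.
Only numpy, scipy, OpenCV 4.12 (cv2) and the standard library are available. Lean on these libraries where they do the work, as an engineer would, in place of code of your own. Each camera call takes 0.05 s, during which the arm holds its last target. There are 200 camera calls.

TASK

The vegetable slicer is finished with, so lock it for putting away: pull its sprung black selector knob straight up out of its notch, turn it anticlockwise (seen from above) to the next notch, which is the lock, and leave it snapped fully down in that notch. The lock notch is found by feel; never force the knob's pin sideways or down against the index plate, and leave the lunch things around the slicer where they are.

Things in the scene. Friction and masses are not known exactly. Their poses are not given: they have to be found in the camera images.
- slicer: White plastic bench vegetable slicer on a clear catch container, 345 x 130 mm, rails 94 mm high; it is held fast to the counter. Origin on the counter straight below the knob's axis; x runs along the slicer, near end at -55 mm, far end at +290 mm; z up. A food holder with a white mushroom grip, 147 mm high, is parked at x = +215 mm and takes no part.
- knob: Black selector knob on a vertical axis. Origin on the axis, at the underside of its round skirt (94 mm above the counter when down); z up. Skirt 50 mm across, 7 mm thick. On it stands a grip bar 46 mm long along the knob's x, 14 mm wide along its y, from 7 to 31 mm above the origin: pinch it across its width from above.
- pin (a point): Foot of the 5 mm wide pin under the skirt, at knob x = +20.5 mm, 8 mm below the knob's origin. It sits in a notch 6 mm deep of the steel index plate hidden below the skirt, with 0.75 mm of play each side. Over 30 N between pin and plate harms it, as when turning before the pin is clear, or pushing the knob down with the pin standing on the plate.
- selector (a joint): Turn of the knob, rad, growing anticlockwise seen from above; about 0 in the notch it starts in. Stops at -1.15 and +1.75. The lock is the only notch on the anticlockwise side; its catch is set separately on each slicer, anywhere from 0.80 to 1.42. At -1.0 is the thick-slice notch, not wanted. Between notches the plate is level and the pin slides on it. Friction 0.02 N m plus that of the pin.
- lift (a joint): How far the knob stands up, m: 0 fully down in a notch, about 0.006 with the pin standing on the plate between notches, 0.011 at its upper stop. A spring pulls it down with 6 N at 0, 8.4 N at 0.006 and 10.4 N at 0.011. Left free to slide, for instance between slackened fingers, it snaps down by itself once the pin is over a notch.
- bento: Bamboo two-tier bento box with lid, 172 x 107 x 99 mm, 0.65 kg, origin at the centre of its underside; a bystander.
- grater: Small flat white plastic grater, 190 mm long, 68 mm wide, 12 mm thick, lying face up, origin on the counter where its handle joins; a bystander.
- muffin_a: Blue silicone muffin cup, 68 mm across, 32 mm high, origin at the centre of its underside; a bystander.
- muffin_b: Second blue silicone muffin cup, the same; a bystander.

How it is judged:
By the outcome, as a careful person would: the job done as asked, in the order asked, and still so for the second after the job is handed in, with the robot touching nothing.
It also fails if it takes over 48 s, if anything falls off the work surface, if the arm or the gripper's body presses on something with over 40 N, if the wrist force passes 120 N, or if a joint passes its speed limit or range.

## Working session

There is one attempt and no reset: what is moved stays moved. The work goes in short steps, Python scripts to look and compute and a shell command to move; the robot and the scene stay as the last step left them, time stands still between calls to the robot, and variables do not carry over. Pictures are saved under pics/ and viewed, at most 13 in all, crops included, and the job is handed in when it is done.

```bash
mkdir -p pics; ls
python3 - <<'E'
from cell import bot
import cv2, numpy as np
s=bot.state(); print(s['time_s'],s['tcp_pos'],np.round(s['tcp_rot'],3).tolist(),s['width'])
ims=[]
for c in ['side','top']:
    im=bot.capture(c)
    k=bot.calibration(c); print(c,np.round(k['mtx'],1).tolist(),np.round(k['cam_to_world'],4).tolist())
    for l in ['knob','slicer','bento','grater','muffin_a']: print(l,[(d['pixel'],round(d['confidence'],2)) for d in bot.boxes_of(c,l)][:3])
    cv2.imwrite(f'pics/{c}1.png',im[:,:,::-1])
E
```

```text
pics
0.0 [0.25458733 0.57049097 0.40393477] [[-0.913, 0.408, -0.001], [0.408, 0.913, -0.001], [0.0, -0.002, -1.0]] 0.9964749928433905
side [[446.8, 0.0, 320.6], [0.0, 446.8, 235.5], [0.0, 0.0, 1.0]] [[0.7853, -0.4225, 0.4526, 0.1655], [-0.6188, -0.5094, 0.598, -0.496], [-0.0222, -0.7497, -0.6614, 0.6777], [0.0, 0.0, 0.0, 1.0]]
knob [([289.3, 327.8], 0.63)]
slicer [([295.4, 387.2], 0.73)]
bento [([225.3, 386.0], 0.88)]
grater [([364.2, 444.4], 0.64)]
muffin_a [([395.2, 310.6], 0.84), ([273.8, 279.5], 0.6)]
top [[571.5, 0.0, 321.0], [0.0, 571.5, 232.9], [0.0, 0.0, 1.0]] [[0.0193, -0.9832, 0.1815, 0.3755], [-0.9998, -0.0201, -0.0028, 0.025], [0.0064, -0.1814, -0.9834, 1.1367], [0.0, 0.0, 0.0, 1.0]]
knob [([280.4, 380.2], 0.97)]
slicer [([229.4, 405.2], 0.87), ([239.1, 474.2], 0.23)]
bento [([162.1, 338.5], 0.56)]
grater [([240.6, 473.9], 0.9)]
muffin_a [([286.8, 304.3], 0.94), ([344.7, 434.5], 0.63)]
```

View pics/top1.png

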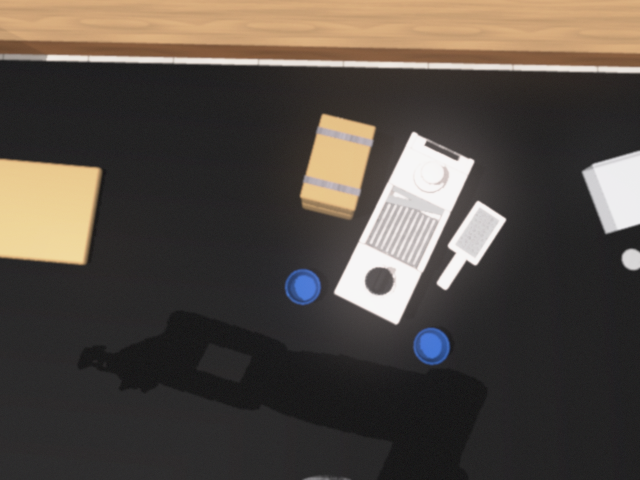

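View pics/side1.png

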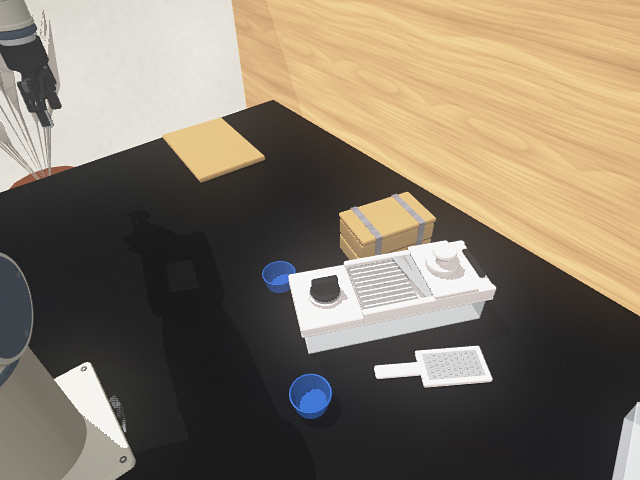

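```bash
cat > h.py <<'E'
from cell import bot
import cv2, numpy as np
def ray(c,rc,z,k=None):
    k=k or bot.calibration(c); T=np.array(k['cam_to_world'])
    d=T[:3,:3]@np.linalg.solve(np.array(k['mtx']),[rc[1],rc[0],1.]); o=T[:3,3]
    return o+d*(z-o[2])/d[2]
E
python3 - <<'E'
from h import *
print(ray('top',(280.4,380.2),.11),ray('side',(289.3,327.8),.11))
im=cv2.imread('pics/top1.png'); cv2.imwrite('pics/top1c.png',cv2.resize(im[240:320,330:430],None,fx=6,fy=6,interpolation=2))
E
```

```text
[ 0.48024365 -0.0861042   0.11      ] [ 0.47825253 -0.09842794  0.11      ]
```

View pics/top1c.png

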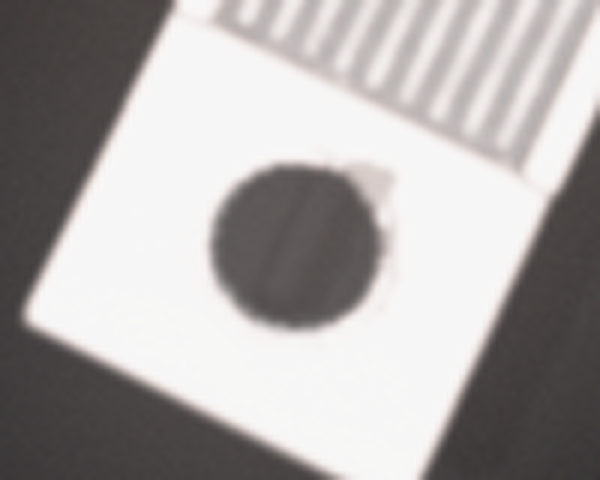

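The knob is at about (0.48, -0.09), at top pixel (280, 380), with its bar along the slicer at a yaw of about -25°. The two muffin cups, grater and bento stand clear of it. I'll move above it, then add a half turn so joint 6 has room for the turn.

```bash
python3 -m handwheel '[[[-0.5,-0.5,0,0,0,0,1],[-1,-1,0,0,0,0,1],[-1,-1,0,0,0,0,1],[-1,-1,0,0,0,0,1]]]' 
python3 -m handwheel '[[[-0.5,-0.5,0,0,0,0,1],[-1,-1,0,0,0,0,1],[-1,-1,0,0,0,0,1]]]' 
python3 -m handwheel '[[[-0.5,-0.5,0,0,0,0,1],[-1,-1,0,0,0,0,1],[-1,-1,0,0,0,0,1]]]' 
python3 -m handwheel '[[[-0.5,-0.5,0,0,0,0,1],[-1,-1,0,0,0,0,1],[-1,-1,0,0,0,0,1]]]' 
python3 -m handwheel '[[[-0.5,-0.5,0,0,0,0,1],[-1,-1,0,0,0,0,1],[-1,-1,0,0,0,0,1]]]' 
python3 -m handwheel '[[[0,0,0,0,0,0.6,1],[0,0,0,0,0,0.6,1],[0,0,0,0,0,0.6,1],[0,0,0,0,0,0.6,1],[0,0,0,0,0,0.6,1],[0,0,0,0,0,0.6,1],[0,0,0,0,0,0.6,1],[0,0,0,0,0,0.6,1]]]' 
python3 -m handwheel '[[[0,0,0,0,0,0.7,1],[0,0,0,0,0,0.7,1],[0,0,0,0,0,0.7,1],[0,0,0,0,0,0.7,1],[0,0,0,0,0,0.7,1],[0,0,0,0,0,0.7,1],[0,0,0,0,0,0.7,1],[0,0,0,0,0,0.7,1],[0,0,0,0,0,0.7,1]]]' 
python3 -m handwheel '[[[0,0,0,0,0,0.7,1],[0,0,0,0,0,0.7,1],[0,0,0,0,0,0.7,1],[0,0,0,0,0,0.7,1],[0,0,0,0,0,0.7,1],[0,0,0,0,0,0.7,1],[0,0,0,0,0,0.7,1],[0,0,0,0,0,0.7,1],[0,0,0,0,0,0.7,1]]]'
python3 - <<'E'
from h import *
s=bot.state(); print(s['time_s'],s['joint_positions'],s['tcp_pos'],np.round(s['tcp_rot'],3).tolist())
R=np.array(s['tcp_rot']); print(R.T@(np.array([.48,-.088,.404])-s['tcp_pos'])/.08)
E
```

```text
time_s: 0.93
tcp_pos: [0.296, 0.4609, 0.4044]
tcp_rot: [[-0.912, 0.41, -0.001], [0.41, 0.912, -0.003], [-0.001, -0.003, -1.0]]
wrist_force: [0.3, -0.4, -0.1]
width: 1.001
grasp_force: 0.0
time_s: 1.18
tcp_pos: [0.3358, 0.3576, 0.4047]
tcp_rot: [[-0.913, 0.407, 0.0], [0.407, 0.913, -0.0], [-0.0, -0.0, -1.0]]
wrist_force: [0.8, -1.2, 0.1]
width: 1.001
grasp_force: 0.0
time_s: 1.43
tcp_pos: [0.3765, 0.2516, 0.405]
tcp_rot: [[-0.913, 0.408, 0.001], [0.408, 0.913, -0.0], [-0.001, 0.0, -1.0]]
wrist_force: [-0.4, -0.3, -0.1]
width: 0.997
grasp_force: 0.0
time_s: 1.68
tcp_pos: [0.4172, 0.1459, 0.4051]
tcp_rot: [[-0.913, 0.408, 0.001], [0.408, 0.913, -0.0], [-0.001, 0.0, -1.0]]
wrist_force: [1.6, -0.1, -0.1]
width: 1.001
grasp_force: 0.0
time_s: 1.93
tcp_pos: [0.4579, 0.04, 0.4052]
tcp_rot: [[-0.913, 0.408, 0.002], [0.408, 0.913, -0.0], [-0.002, 0.0, -1.0]]
wrist_force: [-0.8, 0.6, 0.1]
width: 1.0
grasp_force: 0.0
time_s: 2.6
tcp_pos: [0.4572, 0.0427, 0.4049]
tcp_rot: [[-0.201, 0.98, 0.001], [0.98, 0.201, 0.0], [0.0, 0.001, -1.0]]
wrist_force: [0.2, 0.1, 0.7]
width: 1.001
grasp_force: 0.0
time_s: 3.35
tcp_pos: [0.4572, 0.0427, 0.405]
tcp_rot: [[0.782, 0.624, 0.001], [0.624, -0.782, 0.0], [0.001, 0.0, -1.0]]
wrist_force: [0.1, 0.6, 0.1]
width: 1.002
grasp_force: 0.0
time_s: 4.1
tcp_pos: [0.4572, 0.0427, 0.405]
tcp_rot: [[0.911, -0.413, 0.001], [-0.413, -0.911, 0.0], [0.001, -0.0, -1.0]]
wrist_force: [-0.0, 0.3, 0.3]
width: 0.998
grasp_force: 0.0
4.1 [6.71106256e-02 1.77005369e-01 1.98371316e+00 1.19279420e-04
 9.80191000e-01 2.06380586e+00] [0.45723812 0.04267121 0.40495245] [[0.911, -0.413, 0.001], [-0.413, -0.911, 0.0], [0.001, -0.0, -1.0]]
[0.93400873 1.36987061 0.01186139]
```

```bash
python3 -m handwheel '[[[0.47,0.5,0,0,0,0,1],[0.93,1,0,0,0,0,1],[0.93,1,0,0,0,0,1]]]' >/dev/null
python3 -m handwheel '[[[0,0.37,0,0,0,0,1],[0,0.37,0,0,0,0,1],[0,0.37,0,0,0,0,1]]]'
python3 - <<'E'
from h import *
s=bot.state();k=bot.calibration('wrist'); im=bot.capture('wrist'); print(np.round(k['mtx'],1).tolist(),np.round(k['cam_to_world'],4).tolist())
b=bot.boxes_of('wrist','knob'); print(b)
for d in b[:2]: print(ray('wrist',d['pixel'],.115,k))
for d in bot.boxes_of('wrist','pin')[:2]: print('pin',d)
cv2.imwrite('pics/w1.png',im[:,:,::-1])
E
```

```text
time_s: 4.6
tcp_pos: [0.4802, -0.0889, 0.4048]
tcp_rot: [[0.912, -0.41, 0.0], [-0.41, -0.912, 0.0], [0.0, -0.0, -1.0]]
wrist_force: [0.4, 0.5, 0.1]
width: 1.003
grasp_force: 0.0
[[432.3, 0.0, 323.6], [0.0, 432.3, 244.6], [0.0, 0.0, 1.0]] [[-0.409, -0.8678, -0.2823, 0.5534], [-0.9125, 0.3889, 0.1265, -0.1223], [0.0, 0.3094, -0.9509, 0.3741], [0.0, 0.0, 0.0, 1.0]]
[{'pixel': [235.7, 319.0], 'confidence': 0.87}]
[ 0.48307071 -0.08753076  0.115     ]
pin {'pixel': [231.6, 318.6], 'confidence': 0.68}
```

View pics/w1.png

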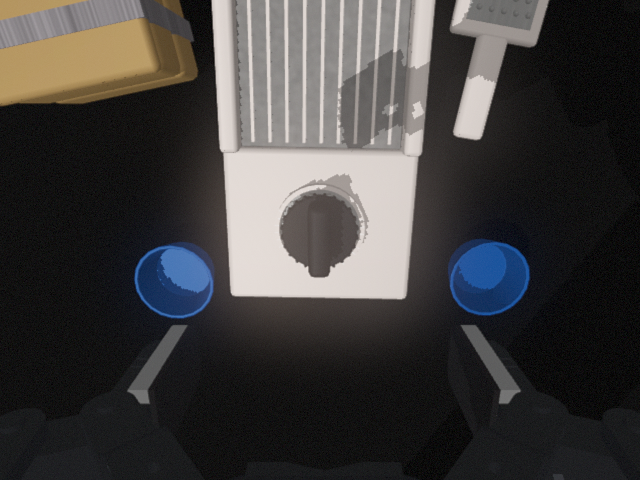

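The wrist picture shows the knob at about (row 232, col 320), with the bar along the tool x axis. Next I rectify the image onto the bar-top plane in the tool frame to measure the offset and angle.

```bash
cat >> h.py <<'E'
def rect(im,k,s,z,scale=8000,W=.07):
    "warp wrist image to plane z: tool x up, tool y right, centre = point below TCP"
    T=np.array(k['cam_to_world']); R=np.array(s['tcp_rot']); p=np.array(s['tcp_pos'])
    L=[(-W/2,-W/2),(-W/2,W/2),(W/2,W/2),(W/2,-W/2)]; src=[]
    for x,y in L:
        w=np.array([p[0],p[1],z])+R[:,0]*x*[1,1,0]+R[:,1]*y*[1,1,0]
        c=T[:3,:3].T@(w-T[:3,3]); u=np.array(k['mtx'])@c; src.append(u[:2]/u[2])
    dst=[((y+W/2)*scale,(W/2-x)*scale) for x,y in L]
    H=cv2.getPerspectiveTransform(np.float32(src),np.float32(dst)); n=int(W*scale)
    return cv2.warpPerspective(im,H,(n,n),flags=cv2.INTER_CUBIC)
E
python3 - <<'E'
from h import *
s=bot.state(); k=bot.calibration('wrist'); im=cv2.imread('pics/w1.png')
a=rect(im,k,s,.125); a=np.clip(a.astype(float)*1.8,0,255).astype(np.uint8)
b=rect(im,k,s,.101); g=cv2.GaussianBlur(cv2.cvtColor(b,6),(5,5),0)
m=(g<120).astype(np.uint8); n,l,st,c=cv2.connectedComponentsWithStats(m)
i=l[g.shape[0]//2,g.shape[1]//2]; print(st[i],c[i],'px (280 centre, 8px/mm)')
cv2.imwrite('pics/r1.png',a)
E
```

```text
[    53     64    416    466 137368] [261.17608177 280.72381486] px (280 centre, 8px/mm)
```

View pics/r1.png

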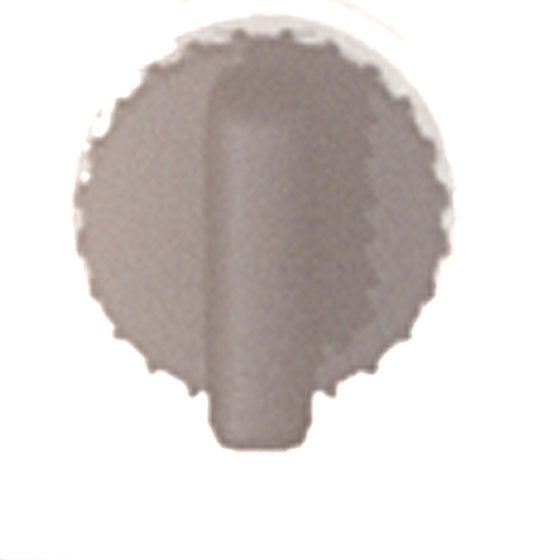

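The bar centre is offset from the tool axis by about x +1.5 mm and y -2.5 mm, with a tilt under 1°. I'll descend partway with that correction and measure again.

```bash
python3 -m handwheel '[[[0.02,-0.03,0.5,0,0,0,1],[0.02,-0.03,0.9,0,0,0,1],[0.02,-0.03,0.9,0,0,0,0],[0.02,-0.03,0.9,0,0,0,0]]]'
python3 - <<'E'
from h import *
s=bot.state();k=bot.calibration('wrist'); im=bot.capture('wrist')[:,:,::-1]
a=rect(im,k,s,.125); a=np.clip(a.astype(float)*1.8,0,255).astype(np.uint8)
b=rect(im,k,s,.101); g=cv2.GaussianBlur(cv2.cvtColor(b,6),(5,5),0)
m=(g<120).astype(np.uint8); n,l,st,c=cv2.connectedComponentsWithStats(m)
i=l[280,280]; print(st[i],c[i])
o=np.hstack([a,np.zeros((560,10,3),np.uint8),cv2.resize(im,(746,560))]); cv2.imwrite('pics/r2.png',cv2.resize(o,(800,int(560*800/1316)),interpolation=3))
E
```

```text
time_s: 5.08
tcp_pos: [0.4824, -0.0855, 0.3319]
tcp_rot: [[0.914, -0.406, -0.004], [-0.406, -0.914, 0.001], [-0.004, 0.001, -1.0]]
wrist_force: [0.2, -0.2, 0.9]
width: 0.75
grasp_force: 0.0
[    87     52    414    508 146179] [294.64496268 284.27052449]
```

View pics/r2.png

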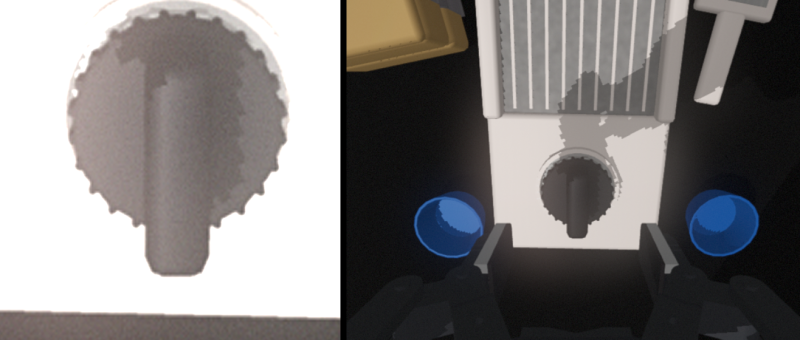

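```bash
cat >> h.py <<'E'
def meas():
    bot.capture('wrist'); bot.capture('wrist')
    s=bot.state();k=bot.calibration('wrist'); im=bot.capture('wrist')[:,:,::-1]
    print(s['tcp_pos'],np.arctan2(s['tcp_rot'][1][0],s['tcp_rot'][0][0]))
    for z in (.101,.125):
        g=cv2.GaussianBlur(cv2.cvtColor(rect(im,k,s,z),6),(5,5),0); m=(g<120).astype(np.uint8)
        n,l,st,c=cv2.connectedComponentsWithStats(m); i=l[280,280]; x,y,w,h,_=st[i]
        l=(l==i); out=[]
        for r in range(y+h-60,y+h-10,10):
            cc=np.where(l[r])[0]; out.append((int(cc[0]),int(cc[-1])))
        print(z,'y mm',(x+w/2-280)/8,'top/bottom x mm',(280-y)/8,(280-y-h)/8,out)
    return im,s
E
python3 -c "from h import *; meas()"
```

```text
[ 0.48357367 -0.08617628  0.33453663] -0.41906951925932695
0.101 y mm 1.5 top/bottom x mm 27.0 -35.0 [(232, 352), (231, 350), (231, 350), (231, 351), (232, 350)]
0.125 y mm 1.3125 top/bottom x mm 33.375 -23.25 [(238, 342), (237, 342), (237, 343), (239, 341), (243, 337)]
```

```bash
python3 -m handwheel '[[[0.003,0.01,0.3,0,0,0,-0.2],[0.003,0.01,0.5,0,0,0,-0.2],[0.003,0.01,0.68,0,0,0,-0.2],[0.003,0.01,0.68,0,0,0,-0.4],[0.003,0.01,0.68,0,0,0,-0.4],[0.003,0.01,0.68,0,0,0,-0.4],[0.003,0.01,0.68,0,0,0,-0.4],[0.003,0.01,0.68,0,0,0,-0.4]]]'
python3 - <<'E'
from h import *
im,s=meas(); print(s['width'],s['wrist_force'],s['ft_torque'])
cv2.imwrite('pics/w3.png',np.clip(im.astype(float)*2,0,255).astype(np.uint8)[200:])
E
```

```text
time_s: 5.95
tcp_pos: [0.483, -0.0874, 0.2795]
tcp_rot: [[0.913, -0.408, 0.002], [-0.408, -0.913, -0.0], [0.002, -0.0, -1.0]]
wrist_force: [0.5, 0.1, 0.0]
width: 0.303
grasp_force: 0.0
[ 0.48276363 -0.08730845  0.27904629] -0.419816688071939
0.101 y mm 0.0 top/bottom x mm 28.5 -35.0 [(0, 559), (0, 559), (0, 559), (0, 559), (0, 559)]
0.125 y mm 0.0 top/bottom x mm 35.0 -35.0 [(0, 559), (0, 559), (0, 559), (0, 559), (0, 559)]
0.30273044497514523 [ 0.13505827  0.04103916 -0.39710708] [-0.0412948   0.00786817 -0.0254773 ]
```

View pics/w3.png

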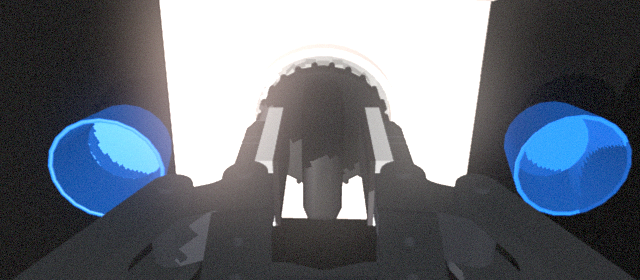

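The bar sits centred between the fingers to within about 1 mm (bar columns 304–340, pads 275–373). Closing gently now.

```bash
python3 -m handwheel '[[[0,0,0,0,0,0,-0.6],[0,0,0,0,0,0,-0.65],[0,0,0,0,0,0,-0.7],[0,0,0,0,0,0,-0.75],[0,0,0,0,0,0,-0.75],[0,0,0,0,0,0,-0.75]]]' 20
python3 - <<'E'
from h import *
bot.capture('wrist');s=bot.state(); R=np.array(s['tcp_rot']); print(s['width'],s['grasp_force'],R.T@s['wrist_force'],R.T@s['ft_torque'],s['tcp_pos'])
E
```

```text
time_s: 6.6
tcp_pos: [0.4827, -0.0872, 0.2785]
tcp_rot: [[0.913, -0.408, 0.001], [-0.408, -0.913, 0.0], [0.0, -0.0, -1.0]]
wrist_force: [1.0, 3.1, 4.1]
width: 0.159
grasp_force: 20.2
0.1580841110156254 20.282704532146454 [-0.81131317 -3.56548385 -4.59830492] [ 0.57290619 -0.20157416  0.03658529] [ 0.48271571 -0.08717276  0.2785138 ]
```

```bash
python3 -m handwheel '[[[0,0,-0.02,0,0,0,-0.85],[0,0,-0.04,0,0,0,-0.85],[0,0,-0.06,0,0,0,-0.85],[0,0,-0.08,0,0,0,-0.85],[0,0,-0.1,0,0,0,-0.85],[0,0,-0.11,0,0,0,-0.85],[0,0,-0.11,0,0,0,-0.85]]]' 35
python3 - <<'E'
from h import *
bot.capture('wrist');bot.capture('wrist');s=bot.state(); R=np.array(s['tcp_rot']); print(s['width'],s['grasp_force'],R.T@s['wrist_force'],R.T@s['ft_torque'],s['tcp_pos'])
E
```

```text
time_s: 7.23
tcp_pos: [0.4825, -0.0872, 0.2868]
tcp_rot: [[0.913, -0.408, -0.0], [-0.408, -0.913, 0.0], [-0.0, -0.0, -1.0]]
wrist_force: [4.7, 2.7, -9.8]
width: 0.155
grasp_force: 38.4
0.15438958539612568 38.37896704673767 [ 2.57647362 -5.41442475  8.8766322 ] [0.86981636 0.45169369 0.05975113] [ 0.48248773 -0.08717679  0.28673201]
```

```bash
python3 -m handwheel '[[[0,0,-0.01,0,0,0,-0.85],[0,0,-0.01,0,0,-0.015,-0.85],[0,0,-0.01,0,0,-0.03,-0.85],[0,0,-0.01,0,0,-0.03,-0.85]]]' 35
python3 - <<'E'
from h import *
bot.capture('wrist');s=bot.state(); R=np.array(s['tcp_rot']); print(s['width'],s['grasp_force'],R.T@s['wrist_force'],R.T@s['ft_torque'],s['tcp_pos'],np.arctan2(R[1,0],R[0,0])+.4195)
E
```

```text
time_s: 7.67
tcp_pos: [0.4825, -0.0871, 0.2875]
tcp_rot: [[0.932, -0.363, -0.0], [-0.363, -0.932, 0.0], [-0.0, -0.0, -1.0]]
wrist_force: [4.9, 5.2, -10.4]
width: 0.154
grasp_force: 38.4
0.15081240069450358 38.385382890701294 [ 2.25146387 -5.18959017  9.47476001] [ 1.00444325  0.46110452 -0.04220932] [ 0.48252486 -0.08713833  0.28747475] 0.047029228108033005
```

The pin is clear: torque is near zero and the spring load is about 9.5 N. Turning on to about 40°.

```bash
python3 -m handwheel '[[[0,0,0,0,0,-0.05,-0.85],[0,0,0,0,0,-0.1,-0.85],[0,0,0,0,0,-0.15,-0.85],[0,0,0,0,0,-0.2,-0.85],[0,0,0,0,0,-0.25,-0.85],[0,0,0,0,0,-0.3,-0.85],[0,0,0,0,0,-0.35,-0.85],[0,0,0,0,0,-0.4,-0.85],[0,0,0,0,0,-0.41,-0.85],[0,0,0,0,0,-0.41,-0.85]]]' 35
cat >> h.py <<'E'
def st(n=2):
    for i in range(n): bot.capture('wrist')
    s=bot.state(); R=np.array(s['tcp_rot']); print(round(s['time_s'],2),'w %.4f g %.1f'%(s['width'],s['grasp_force']),'F',np.round(R.T@s['wrist_force'],1),'T',np.round(R.T@s['ft_torque'],3),'p',np.round(s['tcp_pos'],4),'ang %.4f'%(np.arctan2(R[1,0],R[0,0])+.4195))
E
python3 -c "from h import *; st()"
```

```text
time_s: 8.55
tcp_pos: [0.4825, -0.0863, 0.2874]
tcp_rot: [[0.963, 0.268, -0.0], [0.268, -0.963, 0.002], [0.0, -0.002, -1.0]]
wrist_force: [5.4, 10.0, -9.2]
width: 0.156
grasp_force: 38.4
8.65 w 0.1550 g 38.4 F [ 8.6 -9.   9.7] T [1.728 1.502 0.007] p [ 0.4825 -0.0863  0.2874] ang 0.6902
```

```bash
python3 -m handwheel '[[[0,0,0.01,0,0,0,-0.85],[0,0,0.02,0,0,0,-0.85],[0,0,0.02,0,0,0,-0.85]]]' 35 | grep -E "time"
python3 -c "from h import *; st(1)"
python3 -m handwheel '[[[0,0,0.005,0,0,0,-0.85],[0,0,0.005,0,0,0,-0.85]]]' 35 | grep -E "time"
python3 -c "from h import *; st(1)"
```

```text
time_s: 8.9
8.95 w 0.1518 g 38.5 F [ 8.3 -9.  10.1] T [ 1.692  1.554 -0.041] p [ 0.4825 -0.0863  0.2858] ang 0.6901
time_s: 9.12
9.17 w 0.1558 g 38.5 F [ 8.2 -8.6  9.6] T [1.723 1.498 0.034] p [ 0.4826 -0.0863  0.2854] ang 0.6901
```

```bash
python3 -m handwheel '[[[0,0,0.005,0,0,0,-0.85],[0,0,0.005,0,0,0,-0.85]]]' 35 | grep -E "time"
python3 -c "from h import *; st(1)"
python3 -m handwheel '[[[0,0,0.003,0,0,0,-0.85],[0,0,0.003,0,0,0,-0.85]]]' 35 | grep -E "time"
python3 -c "from h import *; st(1)"
```

```text
time_s: 9.33
9.38 w 0.1566 g 38.5 F [  7.1 -10.5   9.7] T [ 1.736  1.54  -0.005] p [ 0.4825 -0.0863  0.285 ] ang 0.6901
time_s: 9.55
9.6 w 0.1523 g 38.5 F [ 7.9 -9.3  9.6] T [1.809 1.486 0.004] p [ 0.4825 -0.0863  0.2848] ang 0.6900
```

```bash
python3 -m handwheel '[[[0,0,0,0,0,0,-0.68],[0,0,0,0,0,0,-0.66],[0,0,0,0,0,0,-0.65],[0,0,0,0,0,0,-0.65]]]' 20 | grep -E "time"
python3 -c "from h import *; st(1)
im=bot.capture('wrist')[:,:,::-1]; cv2.imwrite('pics/w4.png',np.clip(im.astype(float)*2,0,255).astype(np.uint8)[200:])"
```

```text
time_s: 9.93
9.98 w 0.1717 g 3.1 F [ 2.7 -5.8  3.1] T [1.043 0.541 0.053] p [ 0.482  -0.0868  0.2851] ang 0.6907
```

View pics/w4.png

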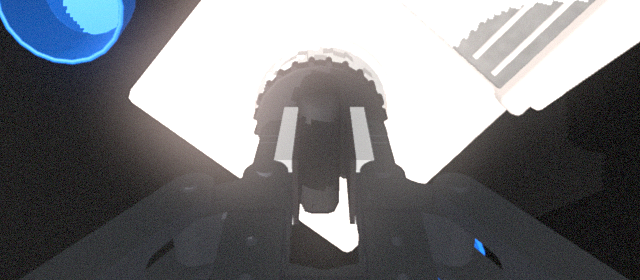

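```bash
python3 -m handwheel '[[[0,-0.012,0,0,0,0,-0.65],[0,-0.012,0,0,0,0,-0.65]]]' | grep -E "time"
python3 -c "from h import *; st(1)"
```

```text
time_s: 10.2
10.25 w 0.1783 g 1.8 F [ 0.7 -3.8  1.2] T [0.604 0.09  0.036] p [ 0.4818 -0.0862  0.2852] ang 0.6911
```

```bash
python3 -m handwheel '[[[0,-0.015,0,0,0,0,-0.65],[0,-0.015,0,0,0,0,-0.65]]]' | grep -E "time"
python3 -c "from h import *; st(2)"
```

```text
time_s: 10.42
10.52 w 0.1771 g 0.2 F [-0.6 -0.1 -0.2] T [ 0.135 -0.035 -0.033] p [ 0.482  -0.0854  0.2854] ang 0.6910
```

```bash
cat >> h.py <<'E'
def edge():
    g=cv2.GaussianBlur(cv2.cvtColor(bot.capture('wrist'),cv2.COLOR_RGB2GRAY),(3,3),0).astype(float)
    p=g[225:290,316:332].mean(1); i=np.where(p>110)[0][-1]; r=225+i+(p[i]-110)/(p[i]-p[i+1]); print('skirt edge row %.2f'%r)
E
python3 -m handwheel '[[[0,-0.01,0,0,0,0,-0.65],[0,-0.01,0,0,0,0,-0.65]]]' | grep -E "time"
python3 -c "from h import *; st(1); edge()"
python3 -m handwheel '[[[0,0,0,0,0,-0.015,-0.65],[0,0,0,0,0,-0.03,-0.65],[0,0,0,0,0,-0.045,-0.65],[0,0,0,0,0,-0.05,-0.65]]]' | grep -E "time"
python3 -c "from h import *; st(1); edge()"
```

```text
time_s: 10.68
10.73 w 0.1734 g 0.8 F [-1.   1.5 -0.4] T [-0.25  -0.069  0.013] p [ 0.4819 -0.0846  0.2854] ang 0.6910
skirt edge row 257.02
time_s: 11.12
11.17 w 0.1718 g 3.1 F [0.7 3.1 3.8] T [-0.455  0.036  0.048] p [ 0.4818 -0.0845  0.2851] ang 0.7709
skirt edge row 256.59
```

```bash
python3 -m handwheel '[[[0,0.006,0,0,0,0,-0.62],[0,0.006,0,0,0,0,-0.62],[0,0.006,0,0,0,0,-0.62]]]' | grep -E "time"
python3 -c "from h import *; st(1); edge()"
python3 -m handwheel '[[[0,0,0,0,0,-0.015,-0.62],[0,0,0,0,0,-0.03,-0.62],[0,0,0,0,0,-0.045,-0.62],[0,0,0,0,0,-0.045,-0.62]]]' | grep -E "time"
python3 -c "from h import *; st(1); edge()"
```

```text
time_s: 11.47
11.52 w 0.1903 g 0.0 F [ 0.5 -1.   0. ] T [ 0.005 -0.012 -0.022] p [ 0.4818 -0.0847  0.2852] ang 0.7694
skirt edge row 252.35
time_s: 11.9
11.95 w 0.1901 g 0.0 F [ 0.6 -0.2  0.4] T [-0.035 -0.034  0.023] p [ 0.4819 -0.0848  0.2853] ang 0.8406
skirt edge row 252.27
```

Run:
```python
from h import *
k=bot.calibration('wrist');s=bot.state();T=np.array(k['cam_to_world']);R=np.array(s['tcp_rot'])
for l in (0,.0055,.006,.0063):
    o=[]
    for r,z in ((.026,.101),(-.023,.125)):
        w=np.array([s['tcp_pos'][0],s['tcp_pos'][1],z+l])+R[:,0]*r
        u=np.array(k['mtx'])@(T[:3,:3].T@(w-T[:3,3])); o.append(np.round(u[:2]/u[2],1))
    print(l,o)
im=bot.capture('wrist')[:,:,::-1]; cv2.imwrite('pics/w5.png',np.clip(im.astype(float)*2,0,255).astype(np.uint8)[200:])
```

```text
0 [array([320.2, 254.2]), array([319.8, 405.3])]
0.0055 [array([320.1, 259.2]), array([319.7, 415.9])]
0.006 [array([320.1, 259.6]), array([319.7, 416.8])]
0.0063 [array([320.1, 259.9]), array([319.7, 417.4])]
```

View pics/w5.png

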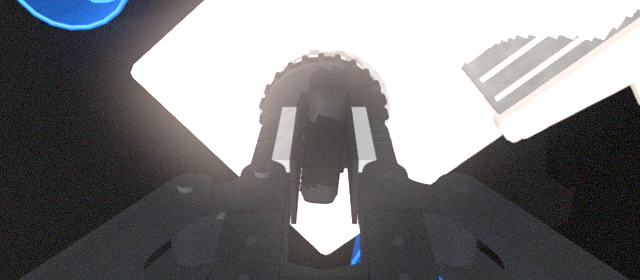

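The skirt edge moved from row 257 to 252.3 and the bar end from about 412 to 402. That matches a 6 mm drop, so the pin snapped into a notch at about 0.8 rad. I'll open, back off upwards and verify.

```bash
python3 -m handwheel '[[[0,0,0,0,0,0,-0.5],[0,0,0,0,0,0,-0.3],[0,0,0,0,0,0,-0.2],[0,0,-0.3,0,0,0,-0.2],[0,0,-0.6,0,0,0,-0.2],[0,0,-0.7,0,0,0,-0.2],[0,0,-0.7,0,0,0,0],[0,0,-0.7,0,0,0,0],[0,0,-0.7,0,0,0,0]]]'
python3 - <<'E'
from h import *
im,s=meas(); k=bot.calibration('wrist')
t=bot.capture('top')[:,:,::-1]; 
T=np.array(k['cam_to_world']);R=np.array(s['tcp_rot'])
for l in (0,.006):
    # skirt far edge rows for lift l
    w=np.array([.4822,-.0849,.101+l])+R[:,0]*.026; u=np.array(k['mtx'])@(T[:3,:3].T@(w-T[:3,3])); print(l,u[:2]/u[2])
a=np.clip(rect(im,k,s,.125).astype(float)*1.8,0,255).astype(np.uint8)
o=np.hstack([cv2.resize(a,(400,400)),cv2.resize(t[220:340,280:400+0],(400,400),interpolation=2)]); cv2.imwrite('pics/w6.png',o)
st(1)
E
```

```text
time_s: 12.8
tcp_pos: [0.4815, -0.0848, 0.3403]
tcp_rot: [[0.913, 0.408, -0.001], [0.408, -0.913, 0.0], [-0.001, -0.001, -1.0]]
wrist_force: [-0.2, 0.3, -0.3]
width: 0.496
grasp_force: 0.0
[ 0.48148661 -0.08476532  0.34014767] 0.4205927115434738
0.101 y mm 1.5625 top/bottom x mm 26.875 -35.0 [(219, 338), (218, 337), (217, 337), (221, 335), (224, 330)]
0.125 y mm 1.5625 top/bottom x mm 33.0 -22.25 [(227, 333), (227, 332), (226, 331), (229, 330), (232, 325)]
0 [322.38631957 215.85287212]
0.006 [322.3280457  218.92655427]
13.05 w 0.4990 g 0.0 F [-0.1 -0.  -0.1] T [-0.016 -0.01  -0.023] p [ 0.4817 -0.0848  0.3405] ang 0.8401
```

View pics/w6.png

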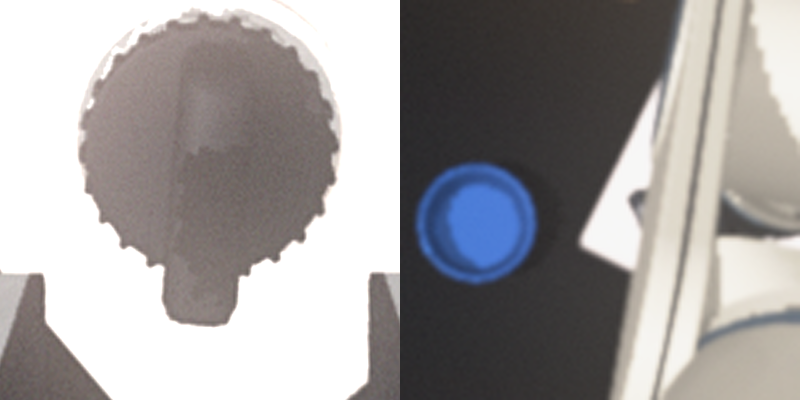

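```bash
python3 -m handwheel '[[[0,0,-0.3,0,0,0,0.5],[0,0,-0.6,0,0,0,1],[0,0,-0.8,0,0,0,1],[0,0,-0.8,0,0,0,1],[0,0,-0.8,0,0,0,1]]]' | grep -A1 time
python3 - <<'E'
from h import *
im,s=meas(); k=bot.calibration('wrist')
def dia(im,k,s):
    g=cv2.GaussianBlur(cv2.cvtColor(rect(im,k,s,.101),6),(5,5),0); m=(g<120).astype(np.uint8)
    n,l,stt,c=cv2.connectedComponentsWithStats(m); print(stt[l[280,280]])
dia(im,k,s)
im2=bot.capture('side'); cv2.imwrite('pics/s2.png',im2[:,:,::-1])
o=[cv2.resize(x[250:340,270:380],(400,327),interpolation=2) for x in (cv2.imread('pics/side1.png'),im2[:,:,::-1])]
cv2.imwrite('pics/s2c.png',np.hstack(o))
for l in ['bento','grater','muffin_a']: print(l,[(d['pixel'],round(d['confidence'],2)) for d in bot.boxes_of('side',l)][:2])
E
```

```text
time_s: 13.47
tcp_pos: [0.482, -0.0849, 0.4056]
[ 0.48151565 -0.08477553  0.40429069] 0.4206022545143422
0.101 y mm 1.4375 top/bottom x mm 26.0 -32.5 [(221, 355), (220, 334), (220, 334), (223, 333), (226, 328)]
0.125 y mm 1.5 top/bottom x mm 30.75 -22.625 [(227, 351), (227, 331), (226, 330), (228, 330), (231, 325)]
[    83     73    416    467 137119]
bento [([225.6, 391.1], 0.93)]
grater [([364.9, 443.3], 0.71)]
muffin_a [([392.5, 308.2], 0.64)]
```

View pics/s2c.png

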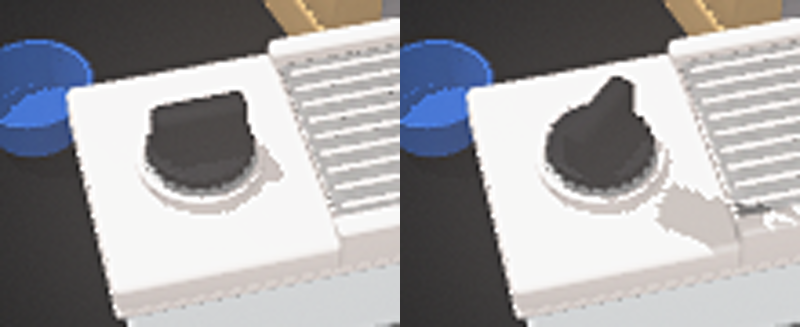

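The skirt measures 416 px across both before the move and now, so the knob is fully down. The side view shows it turned anticlockwise, with its skirt in the same place and the other things undisturbed.

```bash
python3 -c "from cell import bot; print(bot.close_job())"
```

```text
the job is handed in; nothing more can be done
None
```

The selector knob was lifted, turned anticlockwise and snapped fully down in the lock notch at about 0.8 rad; the bystanders look undisturbed, and the job was handed in at about 14 s.

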